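# Knock the die out of the clay extruder's die holder

## Robot

A 6-joint arm with a two-finger parallel gripper is mounted at the origin on the work surface. World frame = base frame: x ahead of the robot, y to its left, z up, the work surface at z = 0. Lengths are in m, angles in rad, forces in N, time in s.
With the tool pointing down it reaches from about 0.325 to 0.85 m from the base axis. Payload 15.5 kg.
Tool frame: the origin (TCP) lies midway between the tips of the shut fingers; the grasp point (between the pads) lies 19 mm behind it (arm.grip_depth is the distance from the TCP to the grasp point, in m); z points along the fingers, y is the line along which they close (so a half turn about z gives the same grasp; the last joint's range is limited). The gripper opens to 91 mm and grips with 3 to 60 N. Pads are 32 mm wide; open, the fingers measure 118 mm over their backs; the gripper's body (76 mm by 178 mm) begins 60 mm behind the grasp point.
Start: joints at [1.024, 0.494, 1.345, -0, 1.302, -0.096], TCP at [0.273, 0.562, 0.214] pointing down, gripper open.
Joint ranges: [-2.91, 2.91], [-0.82, 2.16], [0.22, 2.67], [-1.22, 4.37], [0.12, 2.79], [-3.08, 3.08]. Speed limits (rad/s): [1.89, 1.89, 2.57, 3.01, 3.01, 3.01].

## Interface

Orientations are given as [roll, pitch, yaw] about the fixed x, y, z axes, in that order (R = Rz(yaw) Ry(pitch) Rx(roll)).
In Python, from rig import arm, viewer, order gives the robot as it stands. The module is installed in compiled form; this text tells all that it offers.
- The arm moves only by the shell command python3 -m handwheel 'ROWS' [FORCE]. ROWS is JSON, a list of rows, each a list of 5 numbers: the shift along the tool's x, y, z in mm, then the turn about the tool's z in degrees, then the finger opening in mm, from 0 to 91.2. A call has 1 to 12 rows; each row shifts and turns the commanded pose from where the row before left it, along the tool's axes as they then stand; what a row does not reach is not made up. A row lasts 1/12 s, in which the tool goes at most 41.7 mm and 7.16 degrees, less where a joint would pass 70% of its speed; a pose out of reach is approached as far as the arm can. A call is refused whole if a number of a shift passes 41.7 or a number of a turn 7.16, either way. A call with a gripper value outside its range is refused whole. The fingers move at their own pace and stop on an object; FORCE is the grip in N (left out, the last holds). Time passes only in rows, so rows that do not move let the fingers close. It gives the time, the measured TCP pose, the force, the opening and the grip force at its end, in the units of the state.
- arm.state(): the state, without advancing time (a new reading comes with each control period).
- viewer.camera(name): name is "scene" or "top" or "wrist"; returns a dict with "frame" (384x512x3 uint8, red, green, blue), "vertical_fov" (degrees; the focal length in pixels is half the picture's height over the tangent of half this angle, whatever the lens; pixels are square), "cx", "cy" (the principal point, pixels), "k1" (the pictures are not rectified: a ray, as slopes to the right and down, at radius r is drawn at 1 + k1 r^2 times it, then the intrinsics apply), "rvec" (rotation vector, rad) and "tvec" (3), from world to camera coordinates, as OpenCV has them. Camera axes: x right, y down, z forward; pixel columns grow to the right and rows downward; lengths in m; the calibration is good to about 2 mm. A picture is of the moment at which its call begins. There is no depth.
- order.hand_in(): hands the job in; it is judged then, once.
Trained networks look in the newest picture that a camera, given by its name, has taken for a name from the list of things; names that differ only in an ending like _2 or _b are one class to them, and where a whole thing is asked for, a point or a joint stands for the part that bears it (a point fixed in the world has none). Each returns a list of dicts, best first, with "p" (0 to 1); they miss things now and then, are a little off and sometimes report something else, mostly with a low value. They report only what shows in the picture. A call takes as long as a camera call. They do not tell look-alikes from the thing itself.
- viewer.search_frame(camera, query): "rect" ([left, top, right, bottom] in pixels, round what is visible of it).
- viewer.outline_of(camera, query): "region" (384x512 bool, what is visible of it) and "rect" ([left, top, right, bottom] in pixels, round what is visible of it).
- viewer.spot_point(camera, query): "uv" ([column, row] in pixels: a listed point, or the origin of a listed thing).
The state is a dict: "time": time; "joint_positions": joint angles; "joint_vel": joint speeds; "effort": joint torques, N m; "tool_pos": TCP position; "orientation": TCP orientation; "ft_force": force on the tool from outside, world axes, zero at the start; "moment": the same for the moment, N m; "grip_width": finger opening in m; "grasp_force": force on a finger pad.
Only numpy, scipy, OpenCV 4.12 (cv2) and the standard library are available. Lean on these libraries where they do the work, as an engineer would, in place of code of your own. Each camera call takes 0.05 s, during which the arm holds its last target. There are 200 camera calls.

## Task

Knock the brass die out of the die holder: take the orange-handled ejector from its wooden holder, put it down the bore and push until the die drops into the tray underneath. Leave the ejector standing in the bore with its collar fully down on the block, and leave the blue-handled tamper where it is.

Things in the scene. Friction and masses are not known exactly. Their poses are not given: they have to be found in the camera images.
- stand: Die holder, fixed: a bare aluminium block 110 x 110 mm, 40 mm thick, on two blue side legs (its +y and -y sides; open towards +x and -x) over a 130 mm square catch tray. Origin: on the bench, on the axis of the upright bore, 44 mm wide, through the block's middle; z up. Above it: tray floor 6, tray lip 12, block underside 82, block top (bore mouth) 122 mm. May be turned about z.
- die: Brass disc with dark dots on top, 42 mm wide, 22 mm thick, 150 g. Origin: centre of its underside; z its axis. Starts in the bore, its underside level with the block's, its top 18 mm below the bore mouth, gripped at its side by four sprung rubber pads in the bore wall. It slides down under a steady push of about 8 N (15 N at most) and, after about 20 mm of travel, drops free into the tray.
- ejector: Rod upright in a fixed square wooden holder (80 x 80, 68 mm tall), 250 g. Origin: centre of the shaft's lower end, 6 mm above the bench at the start; z up the rod. Steel shaft 22 mm wide from 0 to 62 mm, steel collar 70 mm wide from 62 to 70 mm (rests on the holder), round orange handle 28 mm wide from 70 to 140 mm. The collar cannot enter the bore; it stops on the block's top.
- tamper: Clay tamper, not needed: outline and heights as the ejector, but with a blue handle and a shaft 50 mm wide, too fat for the bore. Upright in a like wooden holder, its top 146 mm above the bench. Origin: centre of the shaft's lower end; z up along it.
Mind the look-alikes: they are no part of the job. Leave any purple look-alike of the ejector alone. Several things have the shape of the die; the one meant has the colours described above.

How it is judged:
On the way, in this order (a step that is already met when the one before it is completed fails the run):
1. the ejector's lower end is in the bore while the die is still seated (horizontal distance between ejector and stand below 0.015 m and z of ejector in the frame of stand below 0.12 m and z of die in the frame of stand above 0.076 m), for 0.05 s.
2. the die has dropped out of the bore, below the block (z of die in the frame of stand below 0.045 m), for 0.1 s.
At the end, for the whole second after the job is handed in: The die rests in the catch tray (origin under 45 mm above the stand's origin, within 65 mm of the bore axis, either way up); the ejector is at rest in the bore, upright within 8 degrees, its lower end under 66 mm above the stand's origin (collar down within 6 mm) and within 15 mm of the bore axis (z of die in the frame of stand below 0.045 m and horizontal distance between die and stand below 0.065 m and horizontal distance between ejector and stand below 0.015 m and z of ejector in the frame of stand below 0.066 m and angle between ejector's own z axis and vertical below 0.15 rad and linear speed of each of die, ejector below 0.03 m/s); the robot touches nothing.
It fails at once if the tamper is moved more than 30 mm from its place (distance of tamper from where it was at the start of the episode above 0.03 m).
It also fails if it takes over 48 s, if anything falls off the work surface, if the arm or the gripper's body presses on something with over 40 N, if the wrist force passes 120 N, or if a joint passes its speed limit or range.

## Working session

There is one attempt and no reset: what is moved stays moved. The work goes in short steps, Python scripts to look and compute and a shell command to move; the robot and the scene stay as the last step left them, time stands still between calls to the robot, and variables do not carry over. Pictures are saved under pics/ and viewed, at most 11 in all, crops included, and the job is handed in when it is done.

```bash
mkdir -p pics; cat > h.py <<'E'
import numpy as np, cv2
from rig import arm, viewer, order
def cam(n):
    c=viewer.camera(n); f=c["frame"]; h=f.shape[0]
    c["f"]=h/2/np.tan(np.radians(c["vertical_fov"])/2)
    c["R"]=cv2.Rodrigues(np.array(c["rvec"],float))[0]; c["t"]=np.array(c["tvec"],float).ravel()
    c["K"]=np.array([[c["f"],0,c["cx"]],[0,c["f"],c["cy"]],[0,0,1.]]); c["D"]=np.array([c["k1"],0,0,0.])
    return c
def save(c,p): cv2.imwrite(p,cv2.cvtColor(c["frame"],cv2.COLOR_RGB2BGR))
def onplane(c,uv,z):
    p=cv2.undistortPoints(np.array([[uv]],float),c["K"],c["D"]).ravel()
    d=c["R"].T@np.array([p[0],p[1],1]); o=-c["R"].T@c["t"]
    return o+d*(z-o[2])/d[2]
def proj(c,P): return cv2.projectPoints(np.array(P,float).reshape(-1,3),cv2.Rodrigues(c["R"])[0],c["t"],c["K"],c["D"])[0].reshape(-1,2)
E
python3 - <<'E'
from h import *
ims=[]
for n in ["top","scene"]:
    c=cam(n); save(c,f"pics/{n}0.png"); print(n,-c["R"].T@c["t"])
    for q in ["stand","die","ejector","tamper"]:
        for fn in ("spot_point","search_frame"):
            for r in getattr(viewer,fn)(n,q)[:4]:
                print(n,q,np.round(r.get("uv",r.get("rect")),1),round(r["p"],2), np.round(onplane(c,r["uv"],{"stand":0,"die":.082,"ejector":.006,"tamper":.006}[q]),3) if "uv" in r else "")
print(arm.state())
E
```

```text
top [0.39718917 0.00329141 0.73286231]
top stand [243.9 203.9] 0.84 [0.487 0.029 0.   ]
top stand [202.6 155.8 286.1 243.7] 0.74 
top die [245.6 203.9] 0.68 [0.477 0.023 0.082]
top die [262.3 270.3] 0.65 [ 0.361 -0.005  0.082]
top die [243.  205.2] 0.19 [0.475 0.027 0.082]
top die [249.7 261.3 274.5 287. ] 0.96 
top die [232.4 188.2 255.7 207.2] 0.72 
top ejector [146.3 193.6] 0.92 [0.509 0.224 0.006]
top ejector [164.9 141.7] 0.63 [0.616 0.19  0.006]
top ejector [113.5 170.1 154.1 207.2] 0.69 
top ejector [136.2 108.  177.1 144.1] 0.66 
top tamper [371.6 198.3] 0.69 [ 0.495 -0.228  0.006]
top tamper [365.4 177.9 409.8 215.4] 0.87 
scene [ 1.10452663 -0.22836379  0.65814948]
scene stand [271.1 221.7] 0.8 [0.487 0.028 0.   ]
scene stand [237.7 155.  306.8 244.8] 0.71 
scene die [232.2 186.7] 0.7 [ 0.455 -0.037  0.082]
scene die [268.  188.2] 0.48 [0.482 0.023 0.082]
scene die [223.2 171.1 238.8 188.5] 0.81 
scene ejector [368.  202.5] 0.94 [0.51  0.227 0.006]
scene ejector [381.4 246.1] 0.72 [0.622 0.19  0.006]
scene ejector [368.8 184.4 411.4 253.6] 0.95 
scene ejector [352.8 139.4 3
[... 157 characters left out ...]
249. ] 0.89 
{'time': 0.9, 'joint_positions': array([ 1.02346113e+00,  4.93588680e-01,  1.34549255e+00,  3.54901381e-06,
        1.30253193e+00, -9.54742060e-02]), 'joint_vel': array([ 0.00033048, -0.00030913, -0.00188782,  0.00024358, -0.00037593,
       -0.00072708]), 'effort': array([-4.68534505e-03, -8.78728580e+01, -3.82242858e+01,  7.03946943e-02,
        4.44800011e-02, -1.53684698e-05]), 'tool_pos': array([0.27287906, 0.56227696, 0.21392454]), 'orientation': array([-3.14157257e+00, -5.36141462e-06,  2.68973072e+00]), 'ft_force': array([ 0.06434839, -0.65185791, -0.20906575]), 'moment': array([0.00600868, 0.00732512, 0.03420561]), 'grasp_force': 0.0, 'grip_width': 0.09124090892957609}
```

View pics/top0.png

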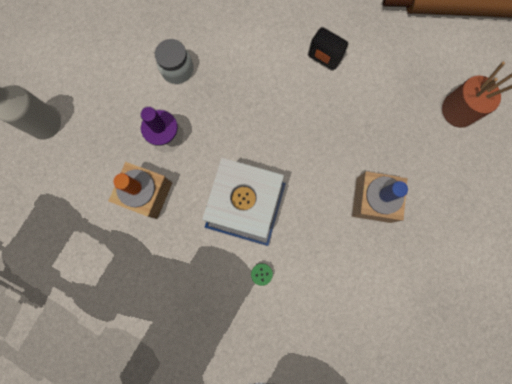

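View pics/scene0.png

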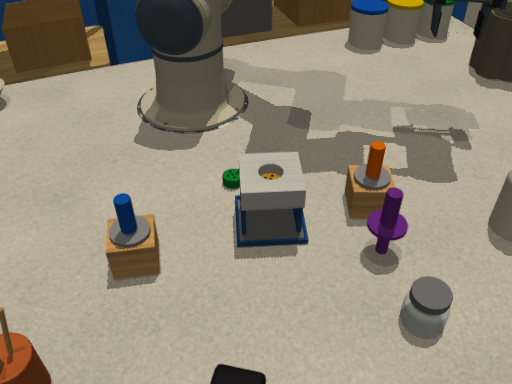

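The top view shows the orange ejector at about (122,181) in its holder, the bore with the brass dotted die at (243,198), the purple decoy at (158,126), the blue tamper at (395,190) and the green decoy disc at (262,273). I'll refine the ejector and stand positions by fitting silhouettes.

```bash
cat >> h.py <<'E'
from scipy.optimize import minimize
def hull_mask(c,P):
    m=np.zeros((384*4,512*4),np.uint8); q=(proj(c,P)+.5)*4-.5
    cv2.fillConvexPoly(m,cv2.convexHull(np.round(q).astype(np.int32)),1)
    return cv2.resize(m.astype(np.float32),(512,384),interpolation=cv2.INTER_AREA)
def ring(x,y,z,r): 
    a=np.linspace(0,2*np.pi,40,endpoint=False); return np.c_[x+r*np.cos(a),y+r*np.sin(a),np.full(40,z)]
def hsv(c): return cv2.cvtColor(c["frame"],cv2.COLOR_RGB2HSV)
def biggest(m,near):
    n,l,s,ce=cv2.connectedComponentsWithStats(m.astype(np.uint8))
    d=[np.hypot(*(ce[i]-near))+(1e3 if s[i,4]<40 else 0) for i in range(1,n)]
    return (l==1+int(np.argmin(d))).astype(np.float32)
def fit(cams,masks,pts,x0,step):
    f=lambda p:sum(np.abs(hull_mask(c,pts(*p))-m).sum()/m.sum() for c,m in zip(cams,masks))
    s=np.vstack([x0]+[np.array(x0)+np.eye(len(x0))[i]*step[i] for i in range(len(x0))])
    return minimize(f,x0,method="Nelder-Mead",options=dict(initial_simplex=s,xatol=1e-4,fatol=1e-4))
E
python3 - <<'E'
from h import *
t,s=cam("top"),cam("scene")
def om(c,near):
    h=hsv(c); return biggest((h[...,0]<14)&(h[...,1]>190)&(h[...,2]>70),near)
M=[om(t,(125,183)),om(s,(376,160))]; print([m.sum() for m in M])
cyl=lambda x,y:np.r_[ring(x,y,.076,.014),ring(x,y,.146,.014)]
for cs,ms in (([t,s],M),([t],M[:1]),([s],M[1:])):
    r=fit(cs,ms,cyl,[.51,.225],[.01,.01]); print("ej",r.x.round(4),round(r.fun,3))
# block top square
h=hsv(t); sm=np.ones((384,512),np.float32)
w=((h[...,1]<25)&(h[...,2]>170)).astype(np.uint8); w[:, :195]=0;w[:,295:]=0;w[:150]=0;w[250:]=0
w=cv2.morphologyEx(w,cv2.MORPH_OPEN,np.ones((5,5)));w=biggest(w,(243,198))
cn=cv2.findContours(w.astype(np.uint8),cv2.RETR_EXTERNAL,cv2.CHAIN_APPROX_NONE)[0]
wf=cv2.fillPoly(np.zeros((384,512),np.uint8),cn,1).astype(np.float32); print(wf.sum())
def sq(x,y,a):
    k=a+np.pi/4+np.arange(4)*np.pi/2; return np.c_[x+.055*2**.5*np.cos(k),y+.055*2**.5*np.sin(k),np.full(4,.122)]
r=fit([t],[wf],sq,[.487,.028,-.2],[.01,.01,.2]); print("blk",r.x.round(4),round(r.fun,3))
for c,n in((t,"t"),(s,"s")):
    v=c["frame"].copy()
    for P in (sq(*r.x),ring(*r.x[:2],.122,.022),ring(*r.x[:2],.104,.021)):
        cv2.polylines(v,[np.round(proj(c,P)*16).astype(int)],True,(255,0,0),1,cv2.LINE_AA,4)
    u=proj(c,[*r.x[:2],.122])[0].astype(int); globals()[n+"v"]=cv2.resize(v[u[1]-60:u[1]+60,u[0]-60:u[0]+60],(400,400))
save({"frame":np.hstack([tv,sv])},"pics/f.png")
E
```

```text
[np.float32(237.0), np.float32(406.0)]
ej [0.5091 0.2239] 1.408
ej [0.5094 0.2211] 0.949
ej [0.5067 0.226 ] 0.441
4188.0
blk [ 0.4849  0.0269 -0.2891] 0.029
```

View pics/f.png

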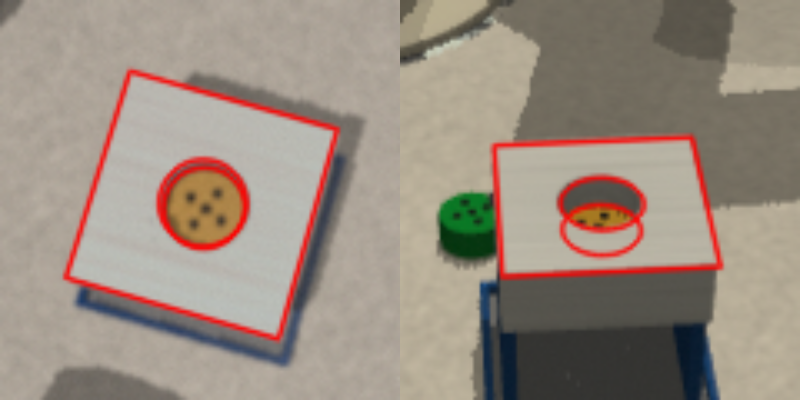

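The block fit lies exactly on the image edges in both views: bore at (0.485, 0.027). The orange mask leaked onto the wood, so the ejector is only roughly at (0.508, 0.224). I'll move above it and check with the wrist camera.

```bash
python3 -m handwheel '[[-30,-17,0,0,91],[-30,-17,0,0,91],[-30,-17,0,0,91],[-30,-17,0,0,91],[-30,-17,0,0,91],[-30,-17,0,0,91],[-30,-17,0,0,91],[-30,-17,0,0,91],[-30,-17,0,0,91],[-30,-17,0,0,91],[-30,-17,0,0,91],[-29,-15,0,0,91]]' 
python3 -m handwheel '[[0,0,0,0,91],[0,0,0,0,91]]'
cat > m.py <<'E'
from h import *
import sys
c=cam("wrist"); save(c,sys.argv[1])
for n in ("top","wrist","scene"):
    cc=c if n=="wrist" else cam(n)
    for q,z in (("ejector",.006),):
        for r in viewer.outline_of(n,q)[:3]: print(n,q,np.round(r["rect"]),round(r["p"],2))
        for r in viewer.spot_point(n,q)[:3]: print(n,q,np.round(r["uv"],1),round(r["p"],2),onplane(cc,r["uv"],z).round(4))
    h=hsv(cc); o=((h[...,0]<11)&(h[...,1]>215)&(h[...,2]>90))
    for x,y in [(.509,.224)]:
        cyl=lambda x,y:np.r_[ring(x,y,.076,.014),ring(x,y,.146,.014)]
        m=biggest(o,proj(cc,[x,y,.11])[0]); r=fit([cc],[m],cyl,[x,y],[.01,.01]); print(n,m.sum(),r.x.round(4),round(r.fun,3))
s=arm.state(); print(s["time"],s["tool_pos"],s["orientation"])
E
python3 m.py pics/w1.png
```

```text
time: 2.0
tool_pos: [0.5084, 0.2221, 0.2141]
orientation: [3.141, 0.0, 2.69]
ft_force: [1.2, 0.4, -0.7]
grip_width: 0.0914
grasp_force: 0.0
time: 2.17
tool_pos: [0.5085, 0.2226, 0.2139]
orientation: [3.141, 0.0, 2.687]
ft_force: [0.1, 0.4, 0.5]
grip_width: 0.0911
grasp_force: 0.0
top ejector [140. 109. 177. 143.] 0.96
top ejector [128. 174. 154. 206.] 0.93
top ejector [166.  141.6] 0.87 [0.6166 0.1875 0.006 ]
top ejector [146.1 193.7] 0.66 [0.509  0.2243 0.006 ]Traceback (most recent call last):
  File "m.py", line 12, in <module>
    m=biggest(o,proj(cc,[x,y,.11])[0]); r=fit([cc],[m],cyl,[x,y],[.01,.01]); print(n,m.sum(),r.x.round(4),round(r.fun,3))
  File "h.py", line 26, in biggest
    return (l==1+int(np.argmin(d))).astype(np.float32)
                     ~~~~~~~~~^^^
    return _wrapfunc(a, 'argmin', axis=axis, out=out, **kwds)
    return _wrapit(obj, method, *args, **kwds)
    result = getattr(arr, method)(*args, **kwds)
ValueError: attempt to get argmin of an empty sequence
```

View pics/w1.png

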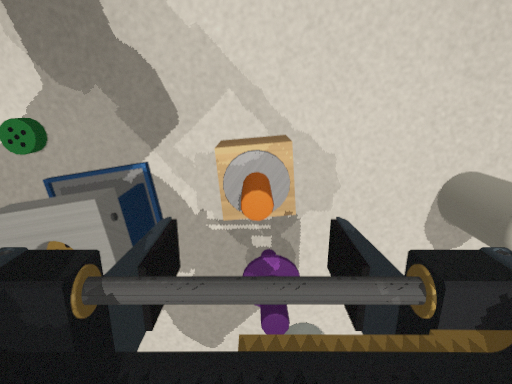

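The wrist view shows the ejector handle at about (257,190), with its top face near (257,206). It is centred between the fingers, and the purple decoy sits behind at (272,280). Now for a precise position from this view.

```bash
python3 - <<'E'
from h import *
c=cam("wrist"); h=hsv(c); m0=(h[...,0]<13)&(h[...,1]>190)&(h[...,2]>90); m0[:165]=0;m0[225:]=0
m=biggest(m0,(257,195)); ys,xs=np.nonzero(m); print(m.sum(),xs.min(),xs.max(),ys.min(),ys.max())
cyl=lambda x,y:np.r_[ring(x,y,.076,.014),ring(x,y,.146,.014)]
r=fit([c],[m],cyl,[.509,.224],[.01,.01]); print(r.x.round(4),round(r.fun,3))
# collar top ring check: centre of grey disc
for p in viewer.spot_point("wrist","ejector")[:3]: print(p, onplane(c,p["uv"],.006))
v=c["frame"].copy()
for P in (ring(*r.x,.146,.014),ring(*r.x,.076,.035),ring(*r.x,.076,.014)): cv2.polylines(v,[np.round(proj(c,P)*16).astype(int)],True,(0,0,255),1,cv2.LINE_AA,4)
save({"frame":cv2.resize(v[120:240,190:330],None,fx=4,fy=4)},"pics/w2.png")
s=arm.state(); print(s["tool_pos"],s["orientation"])
d=r.x-s["tool_pos"][:2]; a=s["orientation"][2]; print("tool dx,dy mm",1e3*d@[np.cos(a),np.sin(a)],1e3*d@[np.sin(a),-np.cos(a)])
E
```

```text
269.0 241 268 175 199
[0.4897 0.2321] 3.911
{'uv': [265.8, 254.5], 'p': 0.9} [0.61994728 0.18939145 0.006     ]
{'uv': [252.6, 175.2], 'p': 0.7} [0.51206626 0.22149372 0.006     ]
{'uv': [111.1, 217.3], 'p': 0.15} [0.48239949 0.02957637 0.006     ]
[0.50708797 0.22466375 0.21397294] [ 3.14156886e+00 -8.93839191e-05  2.69116496e+00]
tool dx,dy mm 18.909566291530446 -0.8352419249194805
```

View pics/w2.png

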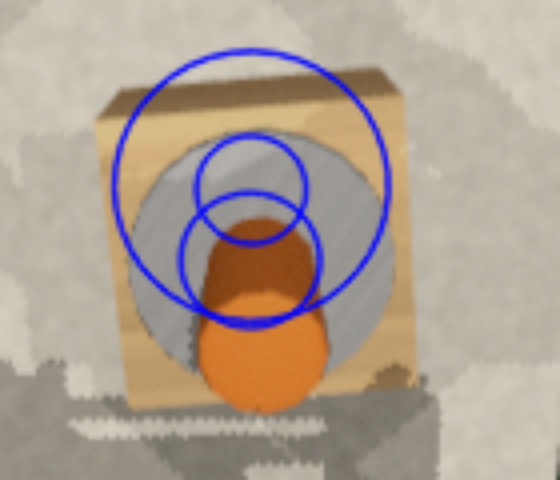

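The mask caught only the shaded side of the handle. From this crop, the top-face centre is at pixel (255.6,207.9) and the collar centre at about (255.4,183.5). I'll unproject those directly.

```bash
python3 - <<'E'
from h import *
c=cam("wrist"); s=arm.state(); a=s["orientation"][2]; p=s["tool_pos"]; print(p,a)
for uv,z in (((255.6,207.9),.146),((255.4,183.5),.076)):
    e=onplane(c,uv,z); d=(e-p)[:2]; print(e.round(4),"tool dx,dy",1e3*d@[np.cos(a),np.sin(a)],1e3*d@[np.sin(a),-np.cos(a)])
t=cam("top"); print(onplane(t,(122,180.5),.146))
E
```

```text
[0.50718865 0.22458516 0.21397826] 2.6910911496497754
[0.5087 0.2262 0.146 ] tool dx,dy -0.6910926033030141 2.1067392298317205
[0.5067 0.2275 0.076 ] tool dx,dy 1.6862030183810894 2.4147316416554103
[0.50962506 0.22245845 0.146     ]
```

```bash
python3 -m handwheel '[[0,2,20,0,91],[0,0,32,0,91],[0,0,32,0,91],[0,0,32,0,91],[0,0,0,0,91],[0,0,0,0,15],[0,0,0,0,15],[0,0,0,0,15],[0,0,0,0,15],[0,0,0,0,15],[0,0,0,0,15]]' 50
python3 -m handwheel '[[0,0,0,0,15],[0,0,0,0,15],[0,0,-6,0,15],[0,0,-10,0,15]]'
```

```text
time: 3.48
tool_pos: [0.5089, 0.2258, 0.0988]
orientation: [3.141, 0.001, 2.69]
ft_force: [0.3, -0.9, -0.2]
grip_width: 0.0538
grasp_force: 0.0
time: 3.82
tool_pos: [0.5079, 0.2254, 0.1137]
orientation: [-3.14, -0.001, 2.69]
ft_force: [-0.9, -0.6, -2.8]
grip_width: 0.0271
grasp_force: 42.7
```

Gripped, and the weight reads on the wrist. Lift, then traverse to above the bore.

```bash
python3 -m handwheel '[[0,0,-27,0,15],[0,0,-27,0,15],[0,0,-27,0,15],[0,0,-27,0,15],[0,0,-27,0,15],[0,0,0,0,15]]'
python3 -m handwheel '[[-7,-20,0,0,15],[-7,-20,0,0,15],[-7,-20,0,0,15],[-7,-20,0,0,15],[-7,-20,0,0,15],[-7,-20,0,0,15],[-7,-20,0,0,15],[-7,-20,0,0,15],[-7,-20,0,0,15],[-3,-9,0,0,15],[0,0,0,0,15],[0,0,0,0,15]]'
python3 - <<'E'
from h import *
w=cam("wrist"); s=cam("scene"); st=arm.state(); p=st["tool_pos"]; a=st["orientation"][2]; print(st)
d=np.array([.485,.027])-p[:2]; print("to bore",1e3*d@[np.cos(a),np.sin(a)],1e3*d@[np.sin(a),-np.cos(a)])
for n,c in (("w",w),("s",s)):
    v=c["frame"].copy()
    cv2.polylines(v,[np.round(proj(c,ring(.485,.027,.122,.022))*16).astype(int)],True,(0,0,255),1,cv2.LINE_AA,4)
    z=p[2]-.0925
    for P in (ring(p[0],p[1],z,.011),ring(p[0],p[1],z+.062,.035)):
        cv2.polylines(v,[np.round(proj(c,P)*16).astype(int)],True,(255,0,0),1,cv2.LINE_AA,4)
    if n=="s": v=cv2.resize(v[90:240,200:350],(384,384))
    globals()[n+"v"]=v if n=="s" else cv2.resize(v,(400,384))
save({"frame":np.hstack([wv,sv])},"pics/g.png")
E
```

```text
time: 4.32
tool_pos: [0.5105, 0.2263, 0.2548]
orientation: [3.136, 0.006, 2.69]
ft_force: [1.3, -0.0, -1.1]
grip_width: 0.027
grasp_force: 50.0
time: 5.32
tool_pos: [0.4853, 0.0268, 0.2491]
orientation: [3.141, -0.0, 2.689]
ft_force: [0.1, 0.2, -2.8]
grip_width: 0.0272
grasp_force: 50.0
{'time': 5.4167, 'joint_positions': array([-6.64708823e-02,  2.60733630e-01,  1.62628897e+00,  3.26043431e-04,
        1.25460157e+00, -1.18593553e+00]), 'joint_vel': array([ 7.04302374e-03,  1.22546127e-03, -7.50865089e-05, -1.64841990e-03,
       -1.33365435e-03, -3.44403336e-03]), 'effort': array([-1.11018967e+00, -6.55612993e+01, -3.78725374e+01, -5.88282966e-02,
        9.60718654e-02, -1.07356490e-02]), 'tool_pos': array([0.48541309, 0.02752799, 0.24897128]), 'orientation': array([ 3.14131729e+00, -1.45570875e-04,  2.69015961e+00]), 'ft_force': array([-0.25808781,  0.56463318, -2.95456573]), 'moment': array([-0.03345354,  0.00320206, -0.01261558]), 'grasp_force': 49.98891770839691, 'grip_width': 0.02725197240257023}
to bore 0.14136297876622525 -0.6553118652748043
```

View pics/g.png

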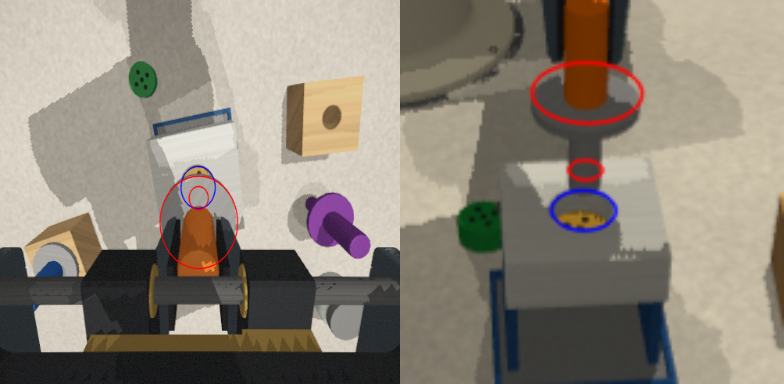

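The scene crop shows the shaft directly above the bore, but the collar and shaft end sit some 12–20 crop px below the predicted red rings. The ejector may have slipped down in the grip, so I'll check whether it is still sliding and by how much.

```bash
python3 - <<'E'
from h import *
w=cam("wrist"); s=cam("scene"); p=arm.state()["tool_pos"]; out=[]
for n,c in (("w",w),("s",s)):
    v=c["frame"].copy(); u=proj(c,[p[0],p[1],.17])[0].astype(int); k=6
    r=(u[0]-33,max(u[1]-45,0)) if n=="s" else (u[0]-33,max(u[1]-40,0))
    v=cv2.resize(v[r[1]:r[1]+100,r[0]:r[0]+66],None,fx=k-.0,fy=k-.0,interpolation=cv2.INTER_CUBIC)
    for dz,col in ((0,(255,0,0)),(.010,(0,255,0)),(.020,(0,0,255))):
        for zz,R in ((0,.011),(.070,.035)):
            P=proj(c,ring(p[0],p[1],p[2]-.0925-dz+zz,R)); cv2.polylines(v,[np.round((P-r)*k*16).astype(int)],True,col,1,cv2.LINE_AA,4)
    out.append(v)
save({"frame":np.hstack(out)},"pics/k.png"); print(out[0].shape)
E
```

```text
(600, 396, 3)
```

View pics/k.png

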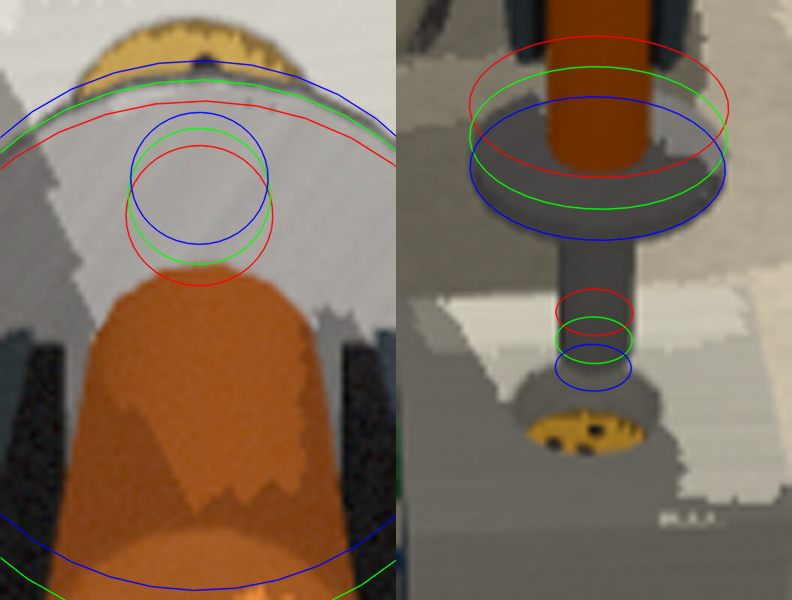

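The ejector slid about 15 mm down in the grip, so its lower end is now at z ≈ 0.14; laterally it is on the bore axis. If it slips again while pushing, the fingertips will land on the collar and push there. Next I lower it into the bore at 60 N, stopping above the die.

```bash
python3 -m handwheel '[[0,0,10,0,10],[0,0,10,0,10],[0,0,9,0,10],[0,0,0,0,10],[0,0,0,0,10]]' 60
python3 -m handwheel '[[0,0,4,0,10],[0,0,4,0,10],[0,0,4,0,10],[0,0,4,0,10],[0,0,4,0,10],[0,0,0,0,10]]'
```

```text
time: 5.93
tool_pos: [0.4851, 0.0271, 0.2196]
orientation: [-3.141, -0.001, 2.69]
ft_force: [0.2, 0.4, -2.8]
grip_width: 0.027
grasp_force: 60.0
time: 6.43
tool_pos: [0.4853, 0.0268, 0.1993]
orientation: [-3.141, -0.0, 2.69]
ft_force: [0.4, -0.2, -2.4]
grip_width: 0.0269
grasp_force: 60.0
```

```bash
python3 - <<'E'
from h import *
s=cam("scene"); w=cam("wrist"); p=arm.state()["tool_pos"]; print(arm.state()["ft_force"])
for q in ("die",): print([(np.round(r["rect"]),r["p"]) for r in viewer.search_frame("scene",q)])
u=(232,95); k=5
v=cv2.resize(s["frame"][u[1]:u[1]+120,u[0]:u[0]+80],None,fx=k,fy=k,interpolation=cv2.INTER_CUBIC)
for dz,col in ((0,(255,0,0)),(.015,(0,0,255))):
    P=proj(s,ring(p[0],p[1],p[2]-.0225-dz,.035)); cv2.polylines(v,[np.round((P-u)*k*16).astype(int)],True,col,1,cv2.LINE_AA,4)
save({"frame":np.hstack([v,cv2.resize(w["frame"][150:384,150:300],(385,600))])},"pics/l.png")
E
```

```text
[-0.17965009 -0.74586742 -2.70455825]
[(array([222., 168., 239., 189.]), 0.54)]
```

View pics/l.png

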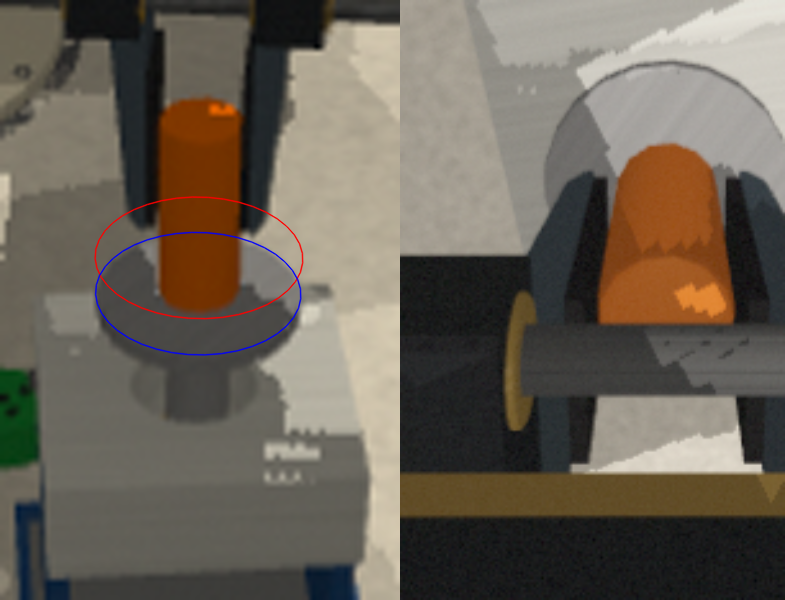

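The shaft is inside the bore mouth and centred, with the collar still above the block. I'll keep pushing gently and watch the force.

```bash
for i in 1; do python3 -m handwheel '[[0,0,2,0,10],[0,0,2,0,10],[0,0,2,0,10],[0,0,0,0,10]]'; done
python3 -m handwheel '[[0,0,2,0,10],[0,0,2,0,10],[0,0,2,0,10],[0,0,0,0,10]]'
python3 -m handwheel '[[0,0,2,0,10],[0,0,2,0,10],[0,0,2,0,10],[0,0,0,0,10]]'
```

```text
time: 6.92
tool_pos: [0.4852, 0.0268, 0.1936]
orientation: [-3.141, -0.0, 2.69]
ft_force: [-0.2, -0.1, -3.7]
grip_width: 0.0272
grasp_force: 60.0
time: 7.25
tool_pos: [0.485, 0.0268, 0.1873]
orientation: [-3.141, -0.001, 2.69]
ft_force: [0.5, -1.1, -2.7]
grip_width: 0.0272
grasp_force: 60.0
time: 7.58
tool_pos: [0.4852, 0.0268, 0.1815]
orientation: [-3.141, -0.001, 2.69]
ft_force: [0.3, 0.3, -3.4]
grip_width: 0.0273
grasp_force: 60.0
```

```bash
python3 - <<'E'
from h import *
s=cam("scene"); p=arm.state()["tool_pos"]; print([(np.round(r["rect"]),r["p"]) for r in viewer.search_frame("scene","die")])
u=(222,95); k=5; v=cv2.resize(s["frame"][u[1]:u[1]+160-40,u[0]:u[0]+100],None,fx=k,fy=k)
u2=(222,190); v2=cv2.resize(s["frame"][190:260,225:315],None,fx=3,fy=3); v2=np.vstack([v2,np.zeros((600-v2.shape[0],270,3),np.uint8)])
P=proj(s,ring(.485,.027,.092,.035)+[0,0,.04]); 
save({"frame":np.hstack([v,v2])},"pics/n.png")
E
```

```text
[(array([258., 210., 279., 227.]), 0.87), (array([221., 169., 237., 190.]), 0.53)]
```

View pics/n.png

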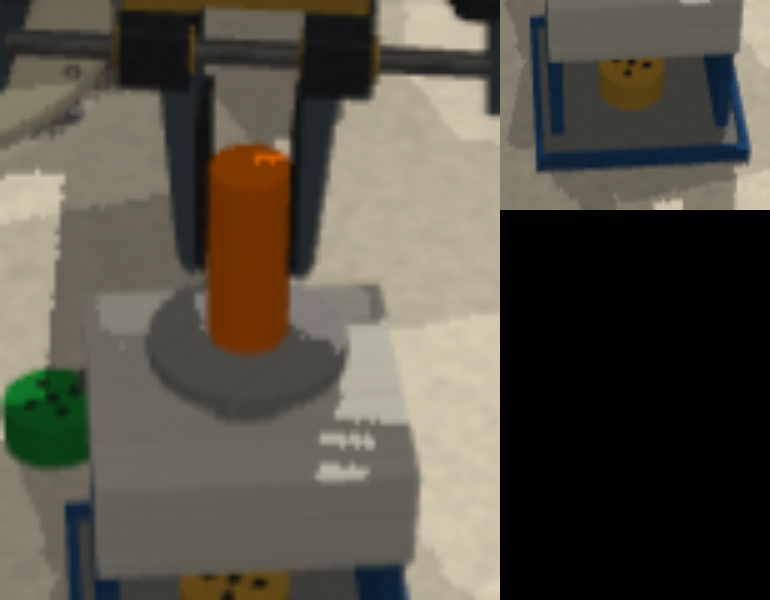

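The brass die is now in the tray at about (268,218). Lower the ejector until the collar seats.

```bash
python3 -m handwheel '[[0,0,3,0,10],[0,0,3,0,10],[0,0,2,0,10],[0,0,0,0,10]]'
python3 -m handwheel '[[0,0,2,0,10],[0,0,2,0,10],[0,0,0,0,10]]'
python3 -m handwheel '[[0,0,2,0,10],[0,0,1,0,10],[0,0,0,0,10]]'
```

```text
time: 8.02
tool_pos: [0.4851, 0.0268, 0.1734]
orientation: [-3.141, -0.001, 2.69]
ft_force: [-0.1, 1.1, -2.9]
grip_width: 0.0266
grasp_force: 60.0
time: 8.27
tool_pos: [0.4852, 0.0268, 0.1696]
orientation: [-3.141, -0.0, 2.69]
ft_force: [-0.8, -0.9, -4.1]
grip_width: 0.0269
grasp_force: 60.0
time: 8.52
tool_pos: [0.4853, 0.0268, 0.1667]
orientation: [-3.141, -0.0, 2.69]
ft_force: [-0.5, 0.2, -2.5]
grip_width: 0.0266
grasp_force: 60.0
```

```bash
python3 -m handwheel '[[0,0,2,0,10],[0,0,1,0,10],[0,0,0,0,10]]'
python3 -m handwheel '[[0,0,2,0,10],[0,0,1,0,10],[0,0,0,0,10]]'
python3 - <<'E'
from h import *
s=cam("scene"); p=arm.state()["tool_pos"]; print(arm.state()["ft_force"])
u=(222,95); k=5; v=cv2.resize(s["frame"][u[1]:u[1]+120,u[0]:u[0]+100],None,fx=k,fy=k)
P=proj(s,ring(.485,.027,.130,.035)); cv2.polylines(v,[np.round((P-u+.5)*k*16).astype(int)],True,(255,0,0),1,cv2.LINE_AA,4)
save({"frame":v},"pics/o.png")
E
```

```text
time: 8.77
tool_pos: [0.4858, 0.0269, 0.1662]
orientation: [3.141, 0.002, 2.69]
ft_force: [-14.3, 1.6, 48.3]
grip_width: 0.0272
grasp_force: 60.0
time: 9.02
tool_pos: [0.487, 0.0263, 0.1642]
orientation: [3.14, 0.005, 2.69]
ft_force: [-12.9, -4.0, 59.6]
grip_width: 0.0273
grasp_force: 60.0
[-13.89059911  -2.67624348  60.83634628]
```

View pics/o.png

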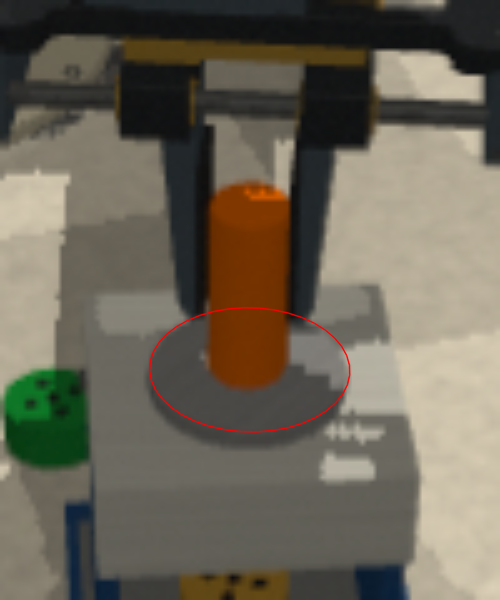

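The collar is down on the block: contact force is about 60 N and the ring matches. Now relieve the force, open and retreat straight up.

```bash
python3 -m handwheel '[[0,0,-2,0,10],[0,0,-2,0,10],[0,0,0,0,10]]'
python3 -m handwheel '[[0,0,0,0,40],[0,0,0,0,60],[0,0,0,0,80],[0,0,0,0,80],[0,0,0,0,80],[0,0,0,0,80],[0,0,-20,0,80],[0,0,-30,0,80],[0,0,-30,0,80],[0,0,-30,0,80],[0,0,0,0,80],[0,0,0,0,80]]'
python3 - <<'E'
from h import *
t=cam("top");s=cam("scene"); out=[]
print([(np.round(r["rect"]),round(r["p"],2)) for r in viewer.search_frame("scene","die")])
for c,u in ((t,(190,145)),(s,(222,125))):
    v=cv2.resize(c["frame"][u[1]:u[1]+130,u[0]:u[0]+100],None,fx=4,fy=4)
    for P in (ring(.485,.027,.130,.035),ring(.485,.027,.200,.014)): cv2.polylines(v,[np.round((proj(c,P)-u+.5)*4*16).astype(int)],True,(255,0,0),1,cv2.LINE_AA,4)
    out.append(v)
save({"frame":np.hstack(out)},"pics/q.png")
E
```

```text
time: 9.32
tool_pos: [0.4855, 0.0268, 0.1652]
orientation: [3.141, 0.0, 2.69]
ft_force: [0.7, 0.1, -2.2]
grip_width: 0.0269
grasp_force: 60.0
time: 10.32
tool_pos: [0.4862, 0.0267, 0.2764]
orientation: [3.14, 0.003, 2.69]
ft_force: [0.6, 0.7, -0.2]
grip_width: 0.0798
grasp_force: 0.0
[(array([256., 211., 279., 227.]), 0.86), (array([222., 174., 239., 191.]), 0.84)]
```

View pics/q.png

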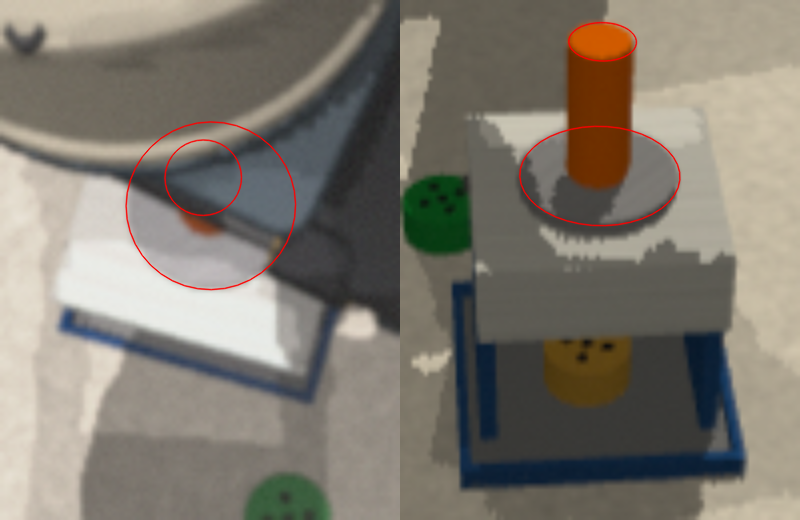

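The ejector stands upright and centred, with its collar and handle top on the predicted seated rings. The die is in the tray and the gripper is clear. Handing in.

```bash
python3 -c "
from rig import order
print(order.hand_in())"
```

```text
the job is handed in; nothing more can be done
None
```

The job is handed in; the last picture shows the brass die in the tray, the ejector upright in the bore with its collar down on the block, and the gripper clear. The arm never worked near the tamper, but I did not get a pass or fail result back.

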